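Take the left-hand burr nut off the sample mill

ROBOT

A 6-joint arm with a two-finger parallel gripper is mounted at the origin on the work surface. World frame = base frame: x ahead of the robot, y to its left, z up, the work surface at z = 0. Lengths are in m, angles in rad, forces in N, time in s.
With the tool pointing down it reaches from about 0.3 to 0.775 m from the base axis. Payload 14.6 kg.
Tool frame: the origin (TCP) lies on the front face of the gripper's body, between the roots of the fingers; the fingertips stand 97 mm ahead of it and the grasp point (between the pads) lies 78 mm ahead of it; z points along the fingers, x is the direction in which the jaws open and shut, and the axes are right-handed (so a half turn about z gives the same grasp; the last joint's range is limited). The gripper opens to 94 mm and grips with 3 to 60 N. Pads are 16 mm wide; open, the fingers measure 119 mm over their backs; the gripper's body (75 mm by 177 mm) begins 78 mm behind the grasp point.
Start: joints at [1.251, 0.3, 1.521, -0, 1.321, -0.067], TCP at [0.138, 0.533, 0.303] pointing down, gripper open.
Joint ranges: [-3.03, 3.03], [-0.79, 2.21], [0.23, 2.52], [-1.04, 4.18], [0, 3.07], [-2.55, 2.55]. Speed limits (rad/s): [2.22, 2.22, 2.57, 3.14, 3.14, 3.14].

INTERFACE

Orientations are given as [roll, pitch, yaw] about the fixed x, y, z axes, in that order (R = Rz(yaw) Ry(pitch) Rx(roll)).
In Python, from station import sensors, camera, ctrl gives the robot as it stands.
- The arm moves only by the tool move_arm, never from a script. Its argument "rows" is text: rows parted by semicolons, each of 6 numbers parted by spaces: the shift along the tool's x, y, z in mm, then the turn, a rotation vector about the tool's x, y, z in rad. In form: x y z wx wy wz; .... A call has 1 to 20 rows; each row shifts and turns the pose as measured when the row begins, along the tool's axes as they then stand; what a row does not reach is not made up. A row lasts 1/8 s, in which the tool goes at most 62.5 mm and 10.7 degrees, less where a joint would pass 70% of its speed; a pose out of reach is approached as far as the arm can. A call with a gripper value outside its range is refused whole. "grip" is the opening, from -1 (shut) to 1 (fully open), set as the call begins (left out, the last holds). The fingers move at their own pace and stop on an object; "newtons" is the grip in N (left out, the last holds). Time passes only in rows, so rows that do not move let the fingers close. It gives the time, the measured TCP pose, the force and the opening at its end, in the units of the state.
- sensors.get_obs(): the state, without advancing time (a new reading comes with each control period).
- camera(name): name is "scene" or "side" or "wrist"; returns a dict with "color" (384x512x3 uint8, blue, green, red), "z_map" (384x512 float32, m along the optical axis (not along the pixel's ray), 0 where there is no reading), "mtx" (3x3 intrinsics, pixels), "position" and "attitude" of the camera in the world; the wrist camera has in their place "hand_eye" (4x4, takes a point from camera to tool coordinates, whose origin is the TCP and whose axes are the tool frame's). Camera axes: x right, y down, z forward; pixel columns grow to the right and rows downward; lengths in m; the calibration is good to about 2 mm. The wrist camera is an equidistant fisheye: a pixel r from the principal point sees the ray r / f radians off the axis. A picture is of the moment at which its call begins: read the wrist's pose just before it.
- ctrl.hand_in(): hands the job in, once; it reports no verdict.
The state is a dict: "time_s": time; "qpos": joint angles; "joint_vel": joint speeds; "tau": joint torques, N m; "ee_pos": TCP position; "eef_rot": TCP orientation; "force": force on the tool from outside, world axes, zero at the start; "moment": the same for the moment, N m; "grip_width": finger opening in m.
Only numpy, scipy, OpenCV 4.12 (cv2) and the standard library are available. Lean on these libraries where they do the work, as an engineer would, in place of code of your own. Each camera call takes 0.05 s, during which the arm holds its last target.

TASK

The sample mill is open for a burr change: unscrew the knurled burr nut from the spindle. Its thread is left-handed, so it undoes clockwise seen from above; let it rise as it unwinds, never strain the thread by forcing, pushing or pulling on it, and lift it away only once you feel that the thread has let go. Then set it down gently in the steel parts tray, standing upright with its open end down, let go of it, and leave the other things on the bench where they are.

Things in the scene. Friction and masses are not known exactly. Their poses are not given: they have to be found in the camera images.
- nut_center (a point): Centre, half-way up, of the burr nut: a round closed dark-steel hand nut, 34 mm tall, 0.24 to 0.39 kg, standing on the mill's burr with the spindle end inside. Its bottom 5 mm is a plain flange 54 mm across; above that it is knurled, 44 mm diameter and 29 mm tall: grip there. Open below, bore 25 mm. z is up along its axis.
- mill: Sample mill: white housing 150 x 170 mm, fixed, 109 mm high to the rim of its 132 mm round chamber. Origin at bench height on the spindle's axis, z up. Its burr, a 90 mm steel disc keyed to the spindle, carries the nut; a spring under the burr pushes both up against the thread with about 11 N, less as they rise. Pushing, pulling or side-loading the nut with more than about 18 N strains the thread.
- spindle_end (a point): Point of the fixed mill on the spindle's axis under the nut, 126 mm above the bench. Spindle end: 18 mm tall above it, coarse LEFT-hand thread of 22 mm. Turned clockwise from above, spindle, burr and nut first turn together by an unknown slack (up to a fifth of a turn) till the spindle lock catches; then the nut rises, about 6 mm in a quarter turn, until the thread lets go; lift 20 mm to clear.
- tray: The parts tray: open steel tray 180 x 140 mm outside, 18 mm high, walls and floor 3 mm thick, 0.6 kg, lying loose on the bench. Origin at the centre of its underside, long side along its x axis.
- hopper: Bystander: the mill's grey hopper, taken off and standing on its 128 mm flange, a funnel 110 mm wide at the top, 95 mm high. Origin at the centre of its underside.
- beaker: Bystander: glass beaker, 68 mm diameter, 90 mm high. Origin at the centre of its underside.
- jar: Bystander: white sample jar with a black cap, 64 mm diameter, 85 mm high. Origin at the centre of its underside.
- brush: Bystander: cleaning brush 170 mm long, lying on the bench between the mill and the tray. Origin near its middle.
There are look-alikes about, which are no part of the job. Of the things that look like the part that bears nut_center, the larger one is meant. Of the things that look like the tray, the larger one is meant.

How it is judged:
By the outcome, as a careful person would: the job done as asked, in the order asked, and still so for the second after the job is handed in, with the robot touching nothing.
It also fails if it takes over 59 s, if anything falls off the work surface, if the arm or the gripper's body presses on something with over 40 N, if the wrist force passes 120 N, or if a joint passes its speed limit or range.

## Working session

There is one attempt and no reset: what is moved stays moved. The work goes in short steps, Python scripts to look and compute and a tool call to move; the robot and the scene stay as the last step left them, time stands still between calls to the robot, and variables do not carry over. Pictures are saved under pics/ and viewed, and the job is handed in when it is done.

Besides the shell and the picture viewer there is one more tool, called after "Emit:" by a JSON object that holds its "op" and its "data". move_arm: Moves the arm, as the interface text tells. Its arguments: {"type":"object","properties":{"rows":{"type":"string"},"grip":{"type":"number"},"newtons":{"type":"number"}},"required":["rows"]}

```bash
mkdir -p pics; ls; cat > h.py <<'E'
import numpy as np,cv2,pickle
from scipy.spatial.transform import Rotation as R
from station import sensors,camera,ctrl
def Rm(a):
    a=np.array(a,float)
    if a.shape==(3,3): return a
    if a.size==4: return R.from_quat(a).as_matrix()
    return R.from_euler('xyz',a).as_matrix()
E
python3 - <<'E'
from h import *
o=sensors.get_obs();print({k:np.round(v,4) for k,v in o.items()})
for n in("scene","side","wrist"):
    c=camera(n);cv2.imwrite(f"pics/{n}0.png",c["color"]);pickle.dump(c,open(f"{n}0.pkl","wb"))
    print(n,c["mtx"].round(1).tolist(),c.get("position"),c.get("attitude"),c.get("hand_eye"))
E
```

```text
pics
{'time_s': np.float64(0.0), 'qpos': array([ 1.2514,  0.3005,  1.5216,  0.    ,  1.3207, -0.0666]), 'joint_vel': array([ 0.0003,  0.0007, -0.002 , -0.0004, -0.0004, -0.001 ]), 'tau': array([-8.00000e-04, -5.31800e+01, -3.52738e+01,  7.08000e-02,
        2.45000e-02, -1.00000e-04]), 'ee_pos': array([0.1375, 0.5324, 0.3021]), 'eef_rot': array([-3.1415e+00,  1.1000e-03,  1.3180e+00]), 'force': array([-0.5279, -0.373 ,  0.2434]), 'moment': array([0.0445, 0.0542, 0.0151]), 'grip_width': np.float64(0.0938)}
scene [[380.8, 0.0, 256.7], [0.0, 380.8, 186.5], [0.0, 0.0, 1.0]] [ 1.21011251 -0.21588801  0.81737958] [-2.37574894 -0.01259238  1.28294992] None
side [[427.4, 0.0, 253.2], [0.0, 427.4, 193.1], [0.0, 0.0, 1.0]] [0.27589955 0.59628976 0.87542035] [-2.41454818  0.02048384 -2.75647919] None
wrist [[297.3, 0.0, 255.8], [0.0, 297.3, 191.2], [0.0, 0.0, 1.0]] None None [[ 9.99999926e-01  5.63447533e-05  3.81602345e-04  6.03169788e-04]
 [-1.55988651e-04  9.63846558e-01  2.66457856e-01 -7.85736310e-02]
 [-3.52792605e-04 -2.66457896e-01  9.63846495e-01 -8.22469657e-02]
 [ 0.00000000e+00  0.00000000e+00  0.00000000e+00  1.00000000e+00]]
```

View pics/scene0.png

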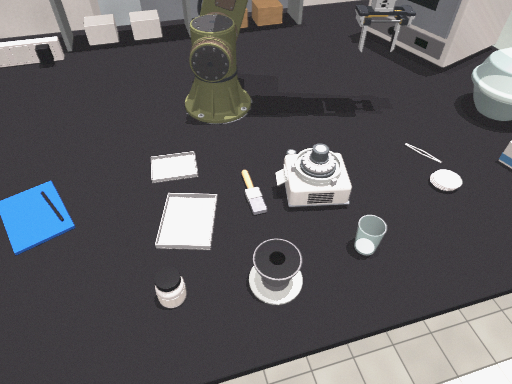

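View pics/side0.png

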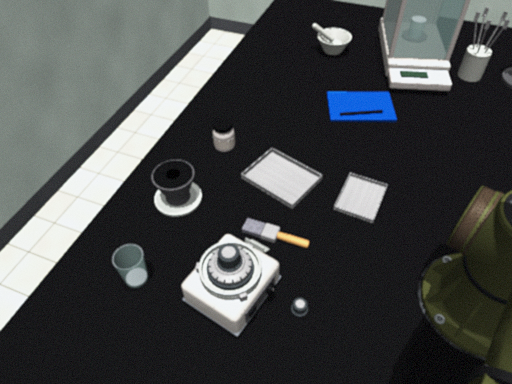

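View pics/wrist0.png

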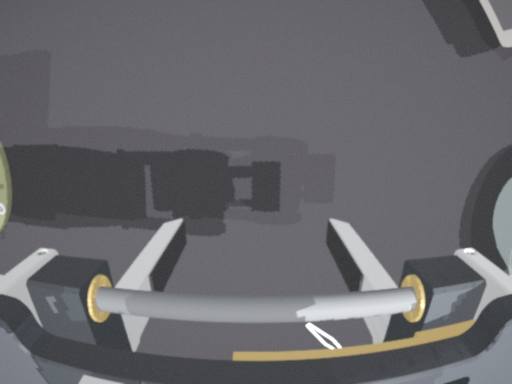

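The mill's nut is at scene (320,152) and side (231,253). Its look-alike is the small nut on the bench at side (300,306), scene (291,155). The large tray is at scene (188,221), side (282,177), and the small tray look-alike is at scene (174,166), side (361,197). I choose the nut on the mill and the larger tray. Next I'll measure them and view a close crop.

```bash
cat >> h.py <<'E'
def cloud(c):
    z=c["z_map"].astype(float);v,u=np.mgrid[:z.shape[0],:z.shape[1]];K=c["mtx"]
    P=np.stack([(u-K[0,2])/K[0,0]*z,(v-K[1,2])/K[1,1]*z,z],-1)
    return P@Rm(c["attitude"]).T+c["position"]
def ray(c,uv,h):
    K=c["mtx"];d=Rm(c["attitude"])@np.array([(uv[0]-K[0,2])/K[0,0],(uv[1]-K[1,2])/K[1,1],1]);p=np.array(c["position"])
    return p+d*(h-p[2])/d[2]
E
python3 - <<'E'
from h import *
for n,(u,v),(tu,tv) in(("scene",(320,155),(188,221)),("side",(231,256),(282,177))):
    c=pickle.load(open(n+"0.pkl","rb"));P=cloud(c);ok=c["z_map"]>0
    im=c["color"][v-45:v+45,u-55:u+55];cv2.imwrite(f"pics/{n}crop.png",cv2.resize(im,None,fx=6,fy=6,interpolation=cv2.INTER_CUBIC))
    win=np.zeros(ok.shape,bool);win[v-45:v+45,u-55:u+55]=1
    top=ok&win&(P[...,2]>.150);q=P[top];print(n,"top",top.sum(),q.min(0).round(4),q.max(0).round(4))
    t2=top&(P[...,2]>np.percentile(q[:,2],95)-.004);print(' pk',np.median(P[t2],0).round(4),(P[t2][:,:2].min(0)+P[t2][:,:2].max(0))/2, t2.sum())
    for a,b in((.10,.113),(.113,.122),(.122,.132),(.132,.15)):
        m=ok&win&(P[...,2]>a)&(P[...,2]<b);q=P[m];print((a,b),m.sum(),q.min(0).round(4),q.max(0).round(4))
    # tray
    win[:]=0;win[tv-50:tv+50,tu-50:tu+50]=1
    g=cv2.cvtColor(c["color"],cv2.COLOR_BGR2GRAY);m=((g>90)&win).astype(np.uint8)
    nl,L,S,C=cv2.connectedComponentsWithStats(m);k=L[tv,tu];print("tray comp",S[k],C[k])
    cn=max(cv2.findContours((L==k).astype(np.uint8),0,2)[0],key=cv2.contourArea)
    h=cv2.approxPolyDP(cv2.convexHull(cn),4,True)[:,0];print(h.tolist());print([ray(c,p,.018).round(3)[:2].tolist() for p in h],[ray(c,p,.0).round(3)[:2].tolist() for p in h])
    m=(L==k)&ok;q=P[m];print(q.min(0).round(3),q.max(0).round(3),np.median(q,0).round(3))
    fl=m&(P[...,2]<.008)
    (cx,cy),s,a=cv2.minAreaRect(P[fl][:,:2].astype(np.float32));print('floor',cx,cy,s,a)
    rm=ok&win&(P[...,2]>.012)&(P[...,2]<.025)
    (cx,cy),s,a=cv2.minAreaRect(P[rm][:,:2].astype(np.float32));print('rim',cx,cy,s,a)
E
```

```text
scene top 182 [0.4957 0.1514 0.1504] [0.5399 0.1957 0.1635]
 pk [0.5202 0.1739 0.161 ] [0.51773195 0.17376854] 139
(0.1, 0.113) 576 [0.4512 0.1023 0.1   ] [0.5889 0.2399 0.1129]
(0.113, 0.122) 173 [0.4742 0.1288 0.113 ] [0.5644 0.2205 0.1219]
(0.122, 0.132) 242 [0.476  0.1293 0.122 ] [0.5596 0.2165 0.132 ]
(0.132, 0.15) 106 [0.4989 0.1477 0.132 ] [0.5435 0.198  0.15  ]
tray comp [ 155  192   63   58 3022] [186.93249504 221.32892124]
[[168, 192], [217, 194], [210, 249], [156, 248]]
[[0.428, -0.238], [0.473, -0.105], [0.653, -0.163], [0.612, -0.292]] [[0.41, -0.239], [0.457, -0.103], [0.64, -0.161], [0.599, -0.294]]
[ 0.409 -0.295 -0.004] [ 0.642 -0.103  0.022] [ 0.538 -0.203  0.003]
floor 0.5251507759094238 -0.2004774659872055 (0.14781953394412994, 0.20160605013370514) 71.7590103149414
rim 0.4827257990837097 -0.19798314571380615 (0.17840547859668732, 0.3133673369884491) 86.75128173828125
side top 370 [0.493  0.154  0.1501] [0.5365 0.1985 0.1631]
 pk [0.5146 0.1767 0.1595] [0.51506777 0.17601692] 303
(0.1, 0.113) 1011 [0.4498 0.1039 0.1   ] [0.5864 0.2426 0.1129]
(0.113, 0.122) 441 [0.4704 0.1305 0.113 ] [0.5599 0.2209 0.122 ]
(0.122, 0.132) 414 [0.4708 0.1354 0.122 ] [0.5569 0.2198 0.1318]
(0.132, 0.15) 107 [0.493  0.1632 0.1321] [0.5339 0.1988 0.1499]
tray comp [ 241  148   81   59 2479] [281.46389673 175.89632916]
[[270, 148], [321, 174], [291, 206], [242, 177]]
[[0.599, -0.288], [0.429, -0.238], [0.47, -0.098], [0.63, -0.149]] [[0.606, -0.306], [0.432, -0.255], [0.474, -0.112], [0.638, -0.164]]
[ 0.427 -0.313 -0.005] [ 0.647 -0.104  0.021] [ 0.534 -0.207  0.002]
floor 0.5417281985282898 -0.21260197460651398 (0.1625136137008667, 0.18626534938812256) 72.3552017211914
rim 0.5321884155273438 -0.18499070405960083 (0.23574239015579224, 0.3331450819969177) 29.66728973388672
```

View pics/scenecrop.png

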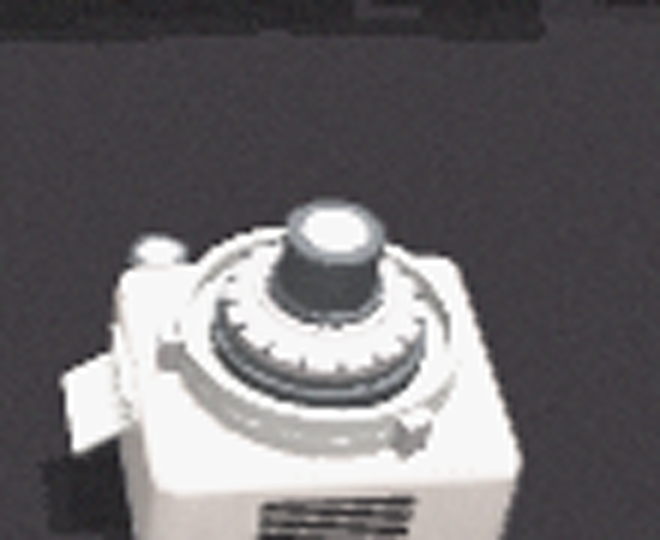

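View pics/sidecrop.png

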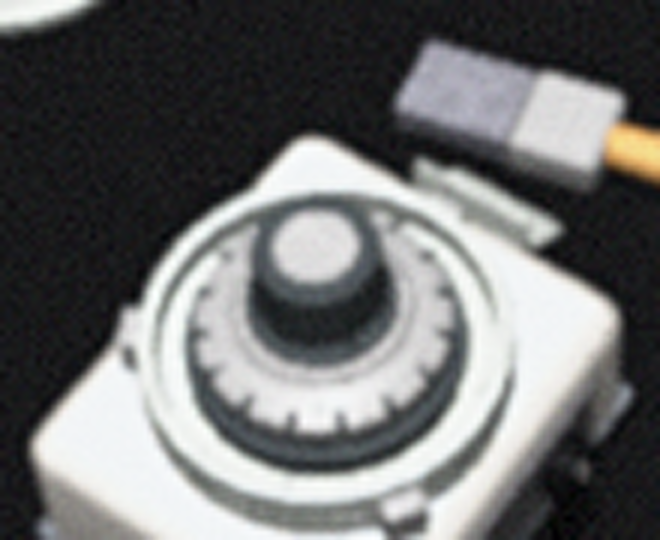

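The crops confirm it: a dark knurled nut with its flange stands on the toothed burr, at crop (335,260) in scene and (318,285) in side. Its axis is at about (0.517, 0.175) with its top at z≈0.160. I'll hover over it with the wrist wound back for a long clockwise stroke.

Emit:
{"op": "move_arm", "data": {"rows": "-21 38 0 0 0 0;-21 38 0 0 0 0;-21 38 0 0 0 0;-21 38 0 0 0 0;-21 38 0 0 0 0;-21 38 0 0 0 0;-21 38 0 0 0 0;-21 38 0 0 0 0;-21 38 0 0 0 0;-21 38 0 0 0 0;-21 38 0 0 0 0;-21 38 0 0 0 0", "grip": 1}}

```text
time_s: 1.65
ee_pos: [0.5257, 0.1639, 0.3005]
eef_rot: [-3.14, 0.004, 1.323]
force: [0.3, -0.5, -0.8]
grip_width: 0.0941
```

Emit:
{"op": "move_arm", "data": {"rows": "0 0 0 0 0 -0.18;0 0 0 0 0 -0.18;0 0 0 0 0 -0.18;0 0 0 0 0 -0.18;0 0 0 0 0 -0.18;0 0 0 0 0 -0.18;0 0 0 0 0 -0.18;0 0 0 0 0 0"}}

```text
time_s: 2.65
ee_pos: [0.5271, 0.1609, 0.2977]
eef_rot: [-3.134, -0.004, 2.617]
force: [-0.2, -0.7, 0.4]
grip_width: 0.0937
```

```bash
python3 - <<'E'
from h import *
o=sensors.get_obs();print({k:np.round(v,4).tolist() for k,v in o.items()})
c=camera("wrist");pickle.dump((o,c),open("wrist1.pkl","wb"));cv2.imwrite("pics/wrist1.png",c["color"])
E
```

```text
{'time_s': 2.65, 'qpos': [0.2306, 0.3097, 1.5199, -0.0026, 1.3203, -2.3856], 'joint_vel': [-0.0003, 0.0009, 0.0013, 0.0005, 0.0002, 0.0579], 'tau': [-0.0023, -53.6137, -35.1727, -0.0784, 0.0559, -1.9947], 'ee_pos': [0.5271, 0.1609, 0.2977], 'eef_rot': [-3.1341, -0.0043, 2.6169], 'force': [-0.1848, -0.6911, 0.4083], 'moment': [0.0487, 0.0335, -0.0401], 'grip_width': 0.0937}
```

View pics/wrist1.png

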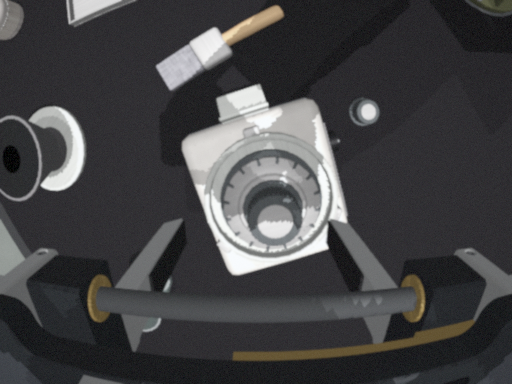

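The wrist view shows the mill with the nut's pale top at about (275,222). I'll locate its axis.

```bash
cat >> h.py <<'E'
def wray(o,c,uv):
    uv=np.atleast_2d(uv).astype(float);K=c["mtx"];d=(uv-[K[0,2],K[1,2]])/[K[0,0],K[1,1]];r=np.linalg.norm(d,axis=1,keepdims=True)+1e-12
    v=np.hstack([d/r*np.sin(r),np.cos(r)]);H=np.array(c["hand_eye"]);Rt=Rm(o["eef_rot"])
    p=o["ee_pos"]+Rt@H[:3,3];return p,v@H[:3,:3].T@Rt.T,v
def wplane(o,c,uv,h):
    p,D,_=wray(o,c,uv);return p+D*((h-p[2])/D[:,2:])
def wcloud(o,c):
    z=c["z_map"].astype(float);v,u=np.mgrid[:z.shape[0],:z.shape[1]];p,D,V=wray(o,c,np.stack([u.ravel(),v.ravel()],1))
    return (p+D*(z.ravel()/V[:,2])[:,None]).reshape(z.shape+(3,))
def totool(o,P):
    return Rm(o["eef_rot"]).T@(np.array(P)-o["ee_pos"])
E
python3 - <<'E'
from h import *
o,c=pickle.load(open("wrist1.pkl","rb"));P=wcloud(o,c);ok=c["z_map"]>0
w=np.zeros(ok.shape,bool);w[120:285,180:350]=1
m=ok&w&(P[...,2]>.152)&(P[...,2]<.17);q=P[m];print(m.sum(),q.min(0),q.max(0),np.median(q,0))
(x,y),r=cv2.minEnclosingCircle(q[:,:2].astype(np.float32));print('nut',x,y,r)
m2=ok&w&(P[...,2]>.1)&(P[...,2]<.114);q=P[m2];print('rim',q.min(0),q.max(0))
(x,y),r=cv2.minEnclosingCircle(q[:,:2].astype(np.float32));print(x,y,r)
g=cv2.cvtColor(c["color"],cv2.COLOR_BGR2GRAY)
cv2.imwrite("pics/w1c.png",cv2.resize(c["color"][140:285,190:350],None,fx=4,fy=4))
E
```

```text
2375 [0.49371502 0.1528788  0.15200857] [0.53856165 0.19774921 0.16342787] [0.51538225 0.17309752 0.16112299]
nut 0.5161172151565552 0.17547985911369324 0.022768400609493256
rim [0.45022254 0.10295231 0.10000173] [0.5872537  0.24065797 0.1139176 ]
0.5160362124443054 0.17521807551383972 0.07337390631437302
```

View pics/w1c.png

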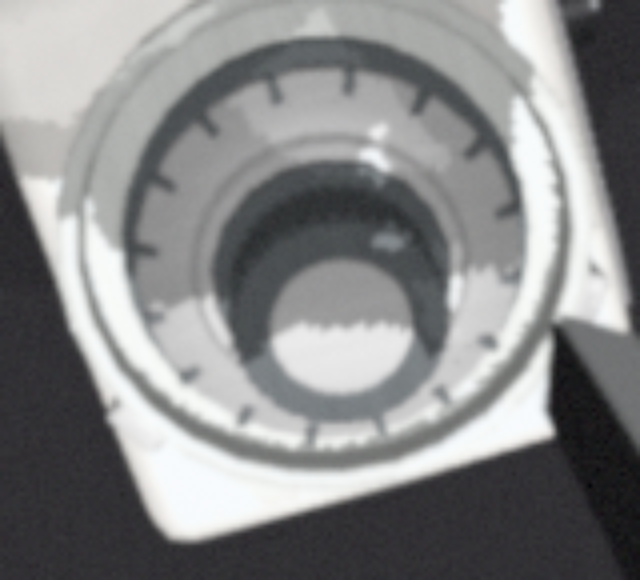

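```bash
cat >> h.py <<'E'
def plan(target,yaw):
    o=sensors.get_obs();Rt=Rm(o["eef_rot"]);Rd=R.from_euler('xyz',[np.pi,0,yaw]).as_matrix()
    print("shift mm",(Rt.T@(np.array(target)-o["ee_pos"])*1e3).round(1),"rot",R.from_matrix(Rt.T@Rd).as_rotvec().round(4),"q",o["qpos"].round(3),"F",o["force"].round(2),"M",o["moment"].round(3),"p",np.round(o["ee_pos"],4),"w",round(float(o["grip_width"]),4),"t",o["time_s"],"rpy",np.round(o["eef_rot"],4))
E
python3 -c "
from h import *
plan([.5162,.1753,.231],2.74)"
```

```text
shift mm [16.4  7.4 66.7] rot [-0.0073 -0.0048 -0.1257] q [ 0.231  0.31   1.52  -0.003  1.32  -2.383] F [-0.29  0.79  0.53] M [0.147 0.038 0.017] p [0.5271 0.1609 0.2977] w 0.094 t 2.7 rpy [-3.134  -0.0044  2.6142]
```

Emit:
{"op": "move_arm", "data": {"rows": "8 4 0 -0.0035 -0.0025 -0.06;8 3.5 0 -0.0035 -0.0025 -0.06;0 0 15 0 0 0;0 0 15 0 0 0;0 0 15 0 0 0;0 0 0 0 0 0"}}

```text
time_s: 3.45
ee_pos: [0.5164, 0.1747, 0.2478]
eef_rot: [-3.139, -0.002, 2.717]
force: [-0.7, 0.9, 0.7]
grip_width: 0.0941
```

```bash
python3 -c "
from h import *
plan([.5162,.1753,.231],2.74)"
```

```text
shift mm [ 0.4  0.5 16.8] rot [-0.0021 -0.002  -0.0228] q [ 0.259  0.341  1.599 -0.     1.204 -2.458] F [-0.72  0.88  0.66] M [0.082 0.078 0.018] p [0.5164 0.1747 0.2478] w 0.0941 t 3.45 rpy [-3.1394e+00 -2.0000e-03  2.7172e+00]
```

Emit:
{"op": "move_arm", "data": {"rows": "0.5 0.5 6 -0.002 -0.002 -0.03;0 0 6 0 0 0;0 0 5 0 0 0;0 0 0 0 0 0"}}

```text
time_s: 3.95
ee_pos: [0.5164, 0.1753, 0.2301]
eef_rot: [3.141, 0.001, 2.748]
force: [-0.4, 0.1, -0.6]
grip_width: 0.094
```

```bash
python3 - <<'E'
from h import *
plan([.5162,.1753,.231],2.74)
o=sensors.get_obs();c=camera("wrist");cv2.imwrite("pics/wrist2.png",c["color"]);c=camera("side");cv2.imwrite("pics/side2.png",cv2.resize(c["color"][160:340,130:370],None,fx=3,fy=3))
E
```

```text
shift mm [ 0.2 -0.1 -0.9] rot [0.0005 0.0009 0.0084] q [ 0.26   0.359  1.618 -0.     1.163 -2.488] F [-0.36  0.09 -0.63] M [0.074 0.078 0.069] p [0.5164 0.1753 0.2301] w 0.094 t 3.95 rpy [3.1411e+00 9.0000e-04 2.7484e+00]
```

View pics/wrist2.png

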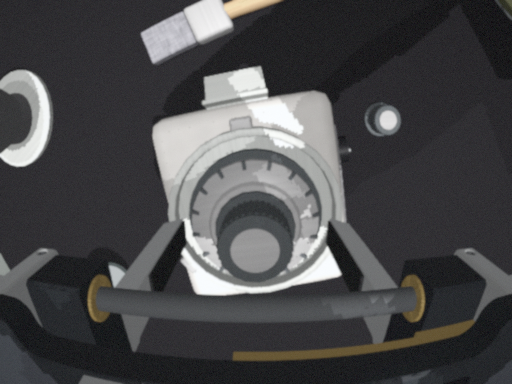

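View pics/side2.png

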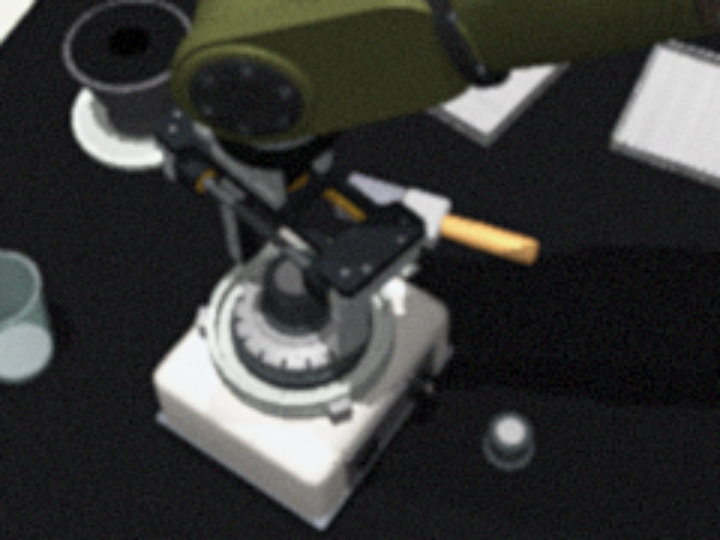

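The nut is centred between the fingers (column ~255 against 256). I'll close softly and read the forces.

Emit:
{"op": "move_arm", "data": {"rows": "0 0 -0.5 0 0 0;0 0 0 0 0 0;0 0 0 0 0 0;0 0 0 0 0 0;0 0 0 0 0 0;0 0 0 0 0 0", "grip": -1, "newtons": 8}}

```text
time_s: 4.8
ee_pos: [0.5168, 0.1753, 0.2318]
eef_rot: [3.14, 0.003, 2.748]
force: [2.2, -0.6, 0.3]
grip_width: 0.0438
```

```bash
python3 -c "
from h import *
plan([.5162,.1753,.231],2.74)"
```

```text
shift mm [ 0.6 -0.3  0.8] rot [0.0017 0.0027 0.0084] q [ 0.26   0.358  1.617 -0.     1.164 -2.488] F [ 2.23 -0.59  0.28] M [ 0.002 -0.211 -0.039] p [0.5168 0.1753 0.2318] w 0.0438 t 4.8 rpy [3.1399e+00 2.7000e-03 2.7484e+00]
```

Emit:
{"op": "move_arm", "data": {"rows": "0 0 0 0 0 0;0 0 0 0 0 0;0 0 0 0 0 0.08;0 0 0 0 0 0.08;0 0 0 0 0 0.08;0 0 0 0 0 0", "newtons": 25}}

```text
time_s: 5.55
ee_pos: [0.517, 0.1752, 0.2319]
eef_rot: [3.139, 0.003, 2.502]
force: [1.4, -0.3, 1.0]
grip_width: 0.0436
```

```bash
python3 -c "
from h import *
plan([.5162,.1753,.231],2.5)"
```

```text
shift mm [ 0.7 -0.4  0.9] rot [0.0025 0.0026 0.0019] q [ 0.26   0.358  1.616 -0.     1.164 -2.242] F [ 1.38 -0.29  1.  ] M [0.082 0.035 0.06 ] p [0.517  0.1752 0.2319] w 0.0436 t 5.55 rpy [3.1391e+00 2.6000e-03 2.5019e+00]
```

Emit:
{"op": "move_arm", "data": {"rows": "0 0 0 0 0 0.08;0 0 0 0 0 0.08;0 0 0 0 0 0.08;0 0 0 0 0 0"}}

```text
time_s: 6.05
ee_pos: [0.517, 0.1754, 0.2326]
eef_rot: [3.138, 0.002, 2.264]
force: [1.0, -0.7, 1.1]
grip_width: 0.0434
```

```bash
python3 -c "
from h import *
plan([.5162,.1753,.231],2.5)"
```

```text
shift mm [ 0.4 -0.7  1.6] rot [ 0.0035  0.0024 -0.2356] q [ 0.26   0.357  1.616 -0.     1.165 -2.004] F [ 1.   -0.66  1.07] M [0.065 0.026 0.104] p [0.517  0.1754 0.2326] w 0.0434 t 6.05 rpy [3.1378e+00 2.0000e-03 2.2644e+00]
```

Emit:
{"op": "move_arm", "data": {"rows": "0 0 0 0 0 0.08;0 0 0 0 0 0.08;0 0 0 0 0 0.08;0 0 0 0 0 0"}}

```text
time_s: 6.55
ee_pos: [0.5171, 0.1756, 0.2333]
eef_rot: [3.136, 0.001, 2.031]
force: [-0.2, -0.9, 2.4]
grip_width: 0.0432
```

```bash
python3 -c "
from h import *
plan([.5162,.1753,.231],2.0)"
```

```text
shift mm [ 0.2 -1.   2.3] rot [0.0053 0.001  0.0315] q [ 0.26   0.356  1.615  0.     1.165 -1.771] F [-0.18 -0.87  2.38] M [0.043 0.071 0.096] p [0.5171 0.1756 0.2333] w 0.0432 t 6.55 rpy [3.1363e+00 1.1000e-03 2.0315e+00]
```

Emit:
{"op": "move_arm", "data": {"rows": "0 0 -0.3 0 0 0.08;0 0 -0.3 0 0 0.08;0 0 -0.3 -0.002 0 0.08;0 0 -0.3 -0.002 0 0.08;0 0 0 0 0 0"}}

```text
time_s: 7.18
ee_pos: [0.5174, 0.1754, 0.2344]
eef_rot: [3.132, -0.0, 1.723]
force: [0.2, -0.3, 2.6]
grip_width: 0.0434
```

```bash
python3 -c "
from h import *
plan([.5162,.1753,.231],2.0)"
```

```text
shift mm [ 0.1 -1.2  3.4] rot [ 0.01    0.001  -0.2773] q [ 2.600e-01  3.530e-01  1.616e+00 -1.000e-03  1.162e+00 -1.462e+00] F [ 0.19 -0.25  2.55] M [0.031 0.048 0.012] p [0.5174 0.1754 0.2344] w 0.0434 t 7.175 rpy [ 3.1316e+00 -3.0000e-04  1.7227e+00]
```

Emit:
{"op": "move_arm", "data": {"rows": "0 -0.3 -0.3 0.003 0 0.1;0 -0.3 -0.3 0.003 0 0.1;0 0 -0.3 0.003 0 0.1;0 0 -0.3 0 0 0.1;0 0 0 0 0 0"}}

```text
time_s: 7.8
ee_pos: [0.5175, 0.1751, 0.2361]
eef_rot: [3.139, -0.002, 1.333]
force: [0.0, -1.1, 1.7]
grip_width: 0.0434
```

```bash
python3 - <<'E'
from h import *
plan([.5162,.1753,.231],2.0)
c=camera("side");pickle.dump(c,open("side3.pkl","wb"));cv2.imwrite("pics/side3.png",cv2.resize(c["color"][160:340,130:370],None,fx=3,fy=3))
c=camera("wrist");cv2.imwrite("pics/wrist3.png",c["color"])
E
```

```text
shift mm [-0.1 -1.3  5.1] rot [ 0.0033 -0.0012 -0.6667] q [ 2.590e-01  3.540e-01  1.611e+00  1.000e-03  1.173e+00 -1.075e+00] F [ 0.   -1.06  1.69] M [-0.096 -0.005  0.039] p [0.5175 0.1751 0.2361] w 0.0434 t 7.8 rpy [ 3.1390e+00 -2.2000e-03  1.3333e+00]
```

View pics/side3.png

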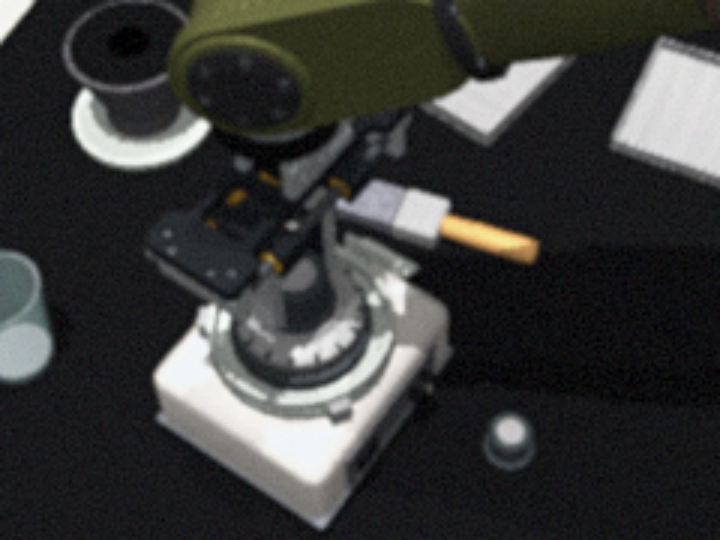

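View pics/wrist3.png

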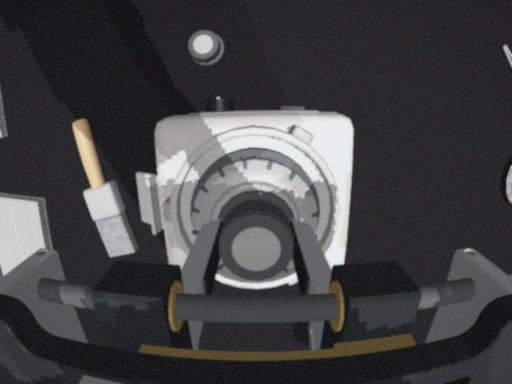

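```bash
cat >> h.py <<'E'
def nutz():
    o=sensors.get_obs();c=camera("wrist");P=wcloud(o,c);ok=c["z_map"]>0
    w=np.zeros(ok.shape,bool);w[235:265,240:272]=1
    q=P[w&ok];print("nut top z",np.median(q[:,2]).round(4),"rel TCP",(np.median(q[:,2])-o["ee_pos"][2]).round(4))
    return o,c,P
E
python3 - <<'E'
from h import *
o,c,P=nutz()
w=(c["z_map"]>0)
burr=w.copy();burr[:]=0;burr[150:200,190:310]=1
q=P[burr&w];q=q[(q[:,2]>.112)&(np.hypot(q[:,0]-.5165,q[:,1]-.1753)<.042)&(np.hypot(q[:,0]-.5165,q[:,1]-.1753)>.03)];print(np.percentile(q[:,2],[10,50,90]))
o,c=pickle.load(open("wrist1.pkl","rb"));P=wcloud(o,c);q=P[c["z_map"]>0];r=np.hypot(q[:,0]-.5165,q[:,1]-.1753);q=q[(q[:,2]>.112)&(r<.042)&(r>.03)];print("before",np.percentile(q[:,2],[10,50,90]))
E
```

```text
nut top z 0.1657 rel TCP -0.0704
[0.12558916 0.12746994 0.12943061]
before [0.12379602 0.31572601 0.33820584]
```

Emit:
{"op": "move_arm", "data": {"rows": "0 -0.3 -0.4 0.002 0 0.1;0 -0.3 -0.4 0 0 0.1;0 -0.3 -0.4 0 0 0.1;0 0 -0.4 0 0 0.1;0 0 -0.4 0 0 0.1;0 0 0 0 0 0"}}

```text
time_s: 8.7
ee_pos: [0.5168, 0.1749, 0.2378]
eef_rot: [3.141, -0.002, 0.834]
force: [0.5, -0.4, 2.1]
grip_width: 0.0432
```

```bash
python3 - <<'E'
from h import *
plan([.5162,.1753,.231],1.33)
nutz()
E
```

```text
shift mm [-0.2 -0.7  6.8] rot [ 0.001  -0.0017 -0.496 ] q [ 2.590e-01  3.510e-01  1.611e+00  1.000e-03  1.178e+00 -5.750e-01] F [ 0.49 -0.4   2.14] M [-0.159 -0.049  0.069] p [0.5168 0.1749 0.2378] w 0.0432 t 8.7 rpy [ 3.141e+00 -1.900e-03  8.340e-01]
nut top z 0.1674 rel TCP -0.0705
```

Emit:
{"op": "move_arm", "data": {"rows": "0 0 -0.4 0.001 -0.001 0.1;0 0 -0.4 0 0 0.1;0 0 -0.4 0 0 0.1;0 0 -0.4 0 0 0.1;0 0 -0.4 0 0 0.1;0 0 0 0 0 0"}}

```text
time_s: 9.5
ee_pos: [0.5167, 0.1751, 0.2393]
eef_rot: [-3.141, -0.0, 0.342]
force: [0.1, -0.4, 2.7]
grip_width: 0.0433
```

```bash
python3 - <<'E'
from h import *
plan([.5162,.1753,.231],.834)
nutz()
E
```

```text
shift mm [-0.4 -0.4  8.3] rot [-9.000e-04 -3.000e-04 -4.919e-01] q [ 2.590e-01  3.500e-01  1.608e+00  1.000e-03  1.183e+00 -8.300e-02] F [ 0.06 -0.37  2.71] M [-0.254 -0.042  0.011] p [0.5167 0.1751 0.2393] w 0.0433 t 9.5 rpy [-3.1406e+00 -1.0000e-04  3.4210e-01]
nut top z 0.1689 rel TCP -0.0704
```

Emit:
{"op": "move_arm", "data": {"rows": "0 0 -0.5 0 0 0.1;0 0 -0.5 0 0 0.1;0 0 -0.5 0 0 0.1;0 0 -0.5 0 0 0.1;0 0 -0.5 0 0 0.1;0 0 0 0 0 0"}}

```text
time_s: 10.3
ee_pos: [0.5165, 0.1744, 0.2407]
eef_rot: [3.14, 0.002, -0.148]
force: [0.5, -0.7, 2.7]
grip_width: 0.0436
```

```bash
python3 - <<'E'
from h import *
plan([.5162,.1753,.231],.342)
nutz()
E
```

```text
shift mm [-0.4 -0.9  9.7] rot [ 0.0008  0.0021 -0.4899] q [ 2.590e-01  3.480e-01  1.607e+00 -1.000e-03  1.188e+00  4.070e-01] F [ 0.46 -0.69  2.71] M [-0.226  0.153 -0.014] p [0.5165 0.1744 0.2407] w 0.0436 t 10.3 rpy [ 3.1403e+00  1.8000e-03 -1.4790e-01]
nut top z 0.1702 rel TCP -0.0705
```

Emit:
{"op": "move_arm", "data": {"rows": "0 -0.3 -0.6 0 0.001 0.1;0 -0.3 -0.6 0 0.001 0.1;0 0 -0.6 0 0 0.1;0 0 -0.6 0 0 0.1;0 0 -0.6 0 0 0.1;0 0 0 0 0 0"}}

```text
time_s: 11.1
ee_pos: [0.5162, 0.1747, 0.2426]
eef_rot: [3.138, 0.0, -0.637]
force: [-0.3, -0.7, 2.1]
grip_width: 0.0435
```

```bash
python3 - <<'E'
from h import *
plan([.5162,.1753,.231],-.148)
o,c,P=nutz();cv2.imwrite("pics/wrist4.png",c["color"])
c=camera("side");cv2.imwrite("pics/side4.png",cv2.resize(c["color"][160:340,130:370],None,fx=3,fy=3))
E
```

```text
shift mm [-0.3 -0.5 11.6] rot [ 0.0032  0.0009 -0.4887] q [ 0.26   0.346  1.605 -0.002  1.193  0.897] F [-0.33 -0.67  2.08] M [-0.266  0.018  0.046] p [0.5162 0.1747 0.2426] w 0.0435 t 11.1 rpy [ 3.1383e+00  1.0000e-04 -6.3670e-01]
nut top z 0.1721 rel TCP -0.0705
```

View pics/wrist4.png

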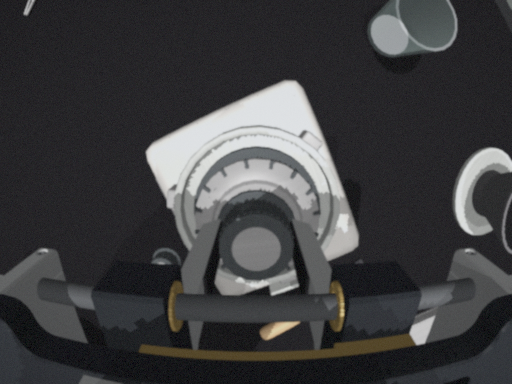

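View pics/side4.png

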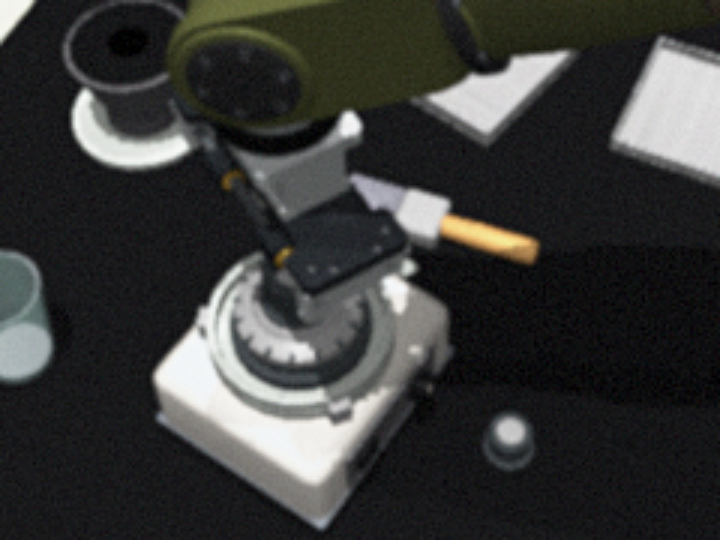

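The nut and burr keep rising together, with the nut top at about (255,248) in the wrist view. I'll continue and watch for the release.

Emit:
{"op": "move_arm", "data": {"rows": "0 0 -0.5 0.002 0 0.1;0 0 -0.5 0.001 0 0.1;0 0 -0.5 0 0 0.1;0 0 -0.5 0 0 0.1;0 0 0 0 0 0"}}

```text
time_s: 11.82
ee_pos: [0.5159, 0.1748, 0.244]
eef_rot: [3.14, 0.0, -1.031]
force: [1.0, -0.8, 0.9]
grip_width: 0.0434
```

```bash
python3 - <<'E'
from h import *
plan([.5162,.1753,.231],-.637)
nutz()
E
```

```text
shift mm [-0.3 -0.5 13. ] rot [ 0.0011  0.0005 -0.3938] q [ 0.26   0.344  1.605 -0.     1.194  1.29 ] F [ 1.02 -0.8   0.92] M [-0.222  0.03  -0.02 ] p [0.5159 0.1748 0.244 ] w 0.0434 t 11.825 rpy [ 3.1404e+00  3.0000e-04 -1.0308e+00]
nut top z 0.1735 rel TCP -0.0705
```

Emit:
{"op": "move_arm", "data": {"rows": "0 0 -0.4 0 0 0.1;0 0 -0.4 0 0 0.1;0 0 -0.4 0 0 0.1;0 0 0 0 0 0"}}

```text
time_s: 12.38
ee_pos: [0.5159, 0.1751, 0.2449]
eef_rot: [3.14, 0.0, -1.322]
force: [-0.3, -0.3, 1.7]
grip_width: 0.0433
```

```bash
python3 - <<'E'
from h import *
plan([.5162,.1753,.231],-1.031)
nutz()
E
```

```text
shift mm [-0.1 -0.4 13.9] rot [ 0.0012  0.0006 -0.2914] q [0.26  0.343 1.604 0.    1.196 1.582] F [-0.35 -0.3   1.69] M [-0.07   0.067 -0.041] p [0.5159 0.1751 0.2449] w 0.0433 t 12.375 rpy [ 3.1404e+00  4.0000e-04 -1.3224e+00]
nut top z 0.1745 rel TCP -0.0704
```

Emit:
{"op": "move_arm", "data": {"rows": "0 0 -0.4 0 0 0.1;0 0 -0.4 0 0 0.1;0 0 -0.4 0 0 0.1;0 0 -0.4 0 0 0.1;0 0 0 0 0 0"}}

```text
time_s: 13.05
ee_pos: [0.516, 0.1755, 0.2463]
eef_rot: [3.141, 0.001, -1.712]
force: [0.6, 0.9, 1.4]
grip_width: 0.0435
```

```bash
python3 - <<'E'
from h import *
plan([.5162,.1753,.231],-1.32)
nutz()
E
```

```text
shift mm [ 0.2 -0.2 15.3] rot [ 0.0005  0.0011 -0.3923] q [2.600e-01 3.410e-01 1.602e+00 1.000e-03 1.198e+00 1.972e+00] F [0.55 0.88 1.38] M [-0.062  0.019 -0.015] p [0.516  0.1755 0.2463] w 0.0435 t 13.05 rpy [ 3.1409e+00  1.0000e-03 -1.7123e+00]
nut top z 0.1759 rel TCP -0.0704
```

Emit:
{"op": "move_arm", "data": {"rows": "0 0 -0.4 0 0 0.1;0 0 -0.4 0 0 0.1;0 0 -0.3 0 0 0.1;0 0 0 0 0 0.1;0 0 0 0 0 0.05;0 0 0 0 0 0"}}

```text
time_s: 13.85
ee_pos: [0.5149, 0.1752, 0.2449]
eef_rot: [3.137, -0.004, -2.151]
force: [1.1, 0.4, -0.6]
grip_width: 0.0432
```

```bash
python3 - <<'E'
from h import *
plan([.5162,.1753,.231],-1.71)
o,c,P=nutz();cv2.imwrite("pics/wrist5.png",c["color"])
P=P[c["z_map"]>0];r=np.hypot(P[:,0]-.5162,P[:,1]-.1753);q=P[(r>.03)&(r<.042)&(P[:,2]>.112)&(P[:,2]<.16)];print('burr',np.percentile(q[:,2],[10,50,90]))
E
```

```text
shift mm [-0.9 -1.1 13.9] rot [ 0.0057 -0.0025 -0.4406] q [2.600e-01 3.420e-01 1.604e+00 1.000e-03 1.201e+00 2.410e+00] F [ 1.06  0.36 -0.56] M [ 0.078 -0.167 -0.009] p [0.5149 0.1752 0.2449] w 0.0432 t 13.85 rpy [ 3.1366 -0.0037 -2.1505]
nut top z 0.1745 rel TCP -0.0704
burr [0.12936682 0.13135911 0.13312852]
```

View pics/wrist5.png

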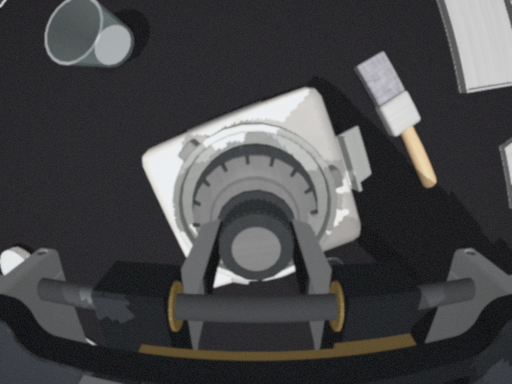

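The force dropped and the arm sagged 1.4 mm as the nut's weight came onto it, which looks like the release. I'll check with a very small lift.

Emit:
{"op": "move_arm", "data": {"rows": "0.4 0.4 -0.8 0.003 -0.002 0;0 0 -0.8 0 0 0;0 0 0 0 0 0"}}

```text
time_s: 14.28
ee_pos: [0.5141, 0.175, 0.2462]
eef_rot: [3.139, -0.002, -2.146]
force: [0.9, -0.5, -2.1]
grip_width: 0.0435
```

```bash
python3 - <<'E'
from h import *
plan([.5162,.1753,.231],-2.15)
nutz()
E
```

```text
shift mm [-1.4 -1.6 15.2] rot [ 0.0024 -0.0023  0.0041] q [0.261 0.338 1.607 0.    1.2   2.406] F [ 0.92 -0.5  -2.12] M [ 0.115 -0.036  0.034] p [0.5141 0.175  0.2462] w 0.0435 t 14.275 rpy [ 3.1392e+00 -2.3000e-03 -2.1459e+00]
nut top z 0.1757 rel TCP -0.0705
```

Emit:
{"op": "move_arm", "data": {"rows": "-0.7 -0.7 -0.6 0.001 -0.001 0;-0.7 -0.7 -0.6 0 0 0;0 0 -0.4 0 0 0;0 0 0 0 0 0"}}

```text
time_s: 14.82
ee_pos: [0.516, 0.1754, 0.2477]
eef_rot: [3.14, -0.002, -2.146]
force: [0.0, -0.1, -3.3]
grip_width: 0.0436
```

```bash
python3 - <<'E'
from h import *
plan([.5162,.1753,.231],-2.15)
nutz()
E
```

```text
shift mm [-0.  -0.3 16.7] rot [ 0.002  -0.0018  0.0044] q [0.26  0.341 1.6   0.    1.204 2.406] F [ 0.02 -0.11 -3.34] M [ 0.081  0.179 -0.038] p [0.516  0.1754 0.2477] w 0.0436 t 14.825 rpy [ 3.1396e+00 -1.8000e-03 -2.1456e+00]
nut top z 0.1772 rel TCP -0.0705
```

The force is −3.3 N, which is the nut's weight alone, with no side force. I'll lift in small steps and check again.

Emit:
{"op": "move_arm", "data": {"rows": "0 0 -1 0 0 0;0 0 -1 0 0 0;0 0 -1 0 0 0;0 0 0 0 0 0"}}

```text
time_s: 15.38
ee_pos: [0.516, 0.1754, 0.251]
eef_rot: [3.14, -0.002, -2.146]
force: [-0.1, 0.1, -3.8]
grip_width: 0.0434
```

Emit:
{"op": "move_arm", "data": {"rows": "0 0 -5 0 0 0;0 0 -10 0 0 0;0 0 -20 0 0 0;0 0 -20 0 0 0;0 0 -20 0 0 0;0 0 0 0 0 -0.15;0 0 0 0 0 -0.15;0 0 0 0 0 -0.15;0 0 0 0 0 -0.15;0 0 0 0 0 -0.15;0 0 0 0 0 -0.15;0 0 0 0 0 -0.15;0 0 0 0 0 -0.15;0 0 0 0 0 -0.15;0 0 0 0 0 -0.15;0 0 0 0 0 -0.15;0 0 0 0 0 -0.15;0 0 0 0 0 0"}}

```text
time_s: 17.62
ee_pos: [0.5158, 0.1754, 0.3418]
eef_rot: [-3.137, -0.007, -0.287]
force: [-0.3, -0.1, -2.8]
grip_width: 0.0434
```

```bash
python3 - <<'E'
from h import *
plan([.45,-.05,.335],-.29)
o,c,P=nutz();cv2.imwrite("pics/wrist6.png",c["color"])
E
```

```text
shift mm [  0.7 234.9   5.8] rot [-0.0046 -0.0072  0.0025] q [0.261 0.258 1.483 0.    1.392 0.548] F [-0.25 -0.12 -2.78] M [-0.062  0.055  0.053] p [0.5158 0.1754 0.3418] w 0.0434 t 17.625 rpy [-3.137  -0.0072 -0.2875]
nut top z 0.2713 rel TCP -0.0705
```

View pics/wrist6.png

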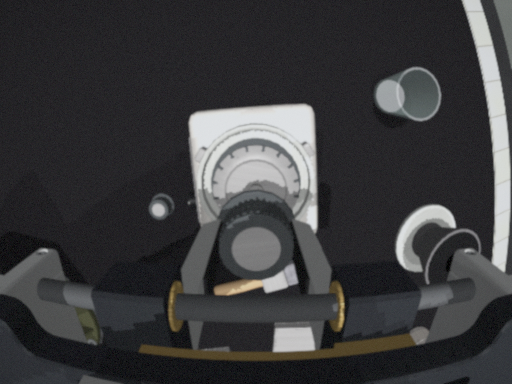

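Emit:
{"op": "move_arm", "data": {"rows": "14 39 0 0 0 0;14 39 0 0 0 0;14 39 0 0 0 0;14 39 0 0 0 0;14 39 0 0 0 0;14 39 0 0 0 0;14 39 0 0 0 0;14 39 0 0 0 0;14 39 0 0 0 0;0 0 0 0 0 0;0 0 0 0 0 0"}}

```text
time_s: 19.05
ee_pos: [0.5306, -0.2085, 0.3441]
eef_rot: [-3.136, -0.01, -0.329]
force: [-0.2, 0.9, -2.9]
grip_width: 0.0435
```

```bash
python3 - <<'E'
from h import *
plan([.536,-.2,.2],-.29)
o=sensors.get_obs();c=camera("wrist");cv2.imwrite("pics/wrist7.png",c["color"]);pickle.dump((o,c),open("wrist7.pkl","wb"))
c=camera("scene");cv2.imwrite("pics/scene7.png",c["color"]);pickle.dump(c,open("scene7.pkl","wb"))
E
```

```text
shift mm [  0.9  -9.  144.2] rot [-0.0056 -0.0102 -0.0391] q [-0.441  0.314  1.407  0.007  1.412 -0.113] F [-0.21  0.87 -2.92] M [-0.04   0.108  0.055] p [ 0.5306 -0.2085  0.3441] w 0.0435 t 19.05 rpy [-3.1358 -0.0101 -0.3291]
```

View pics/wrist7.png

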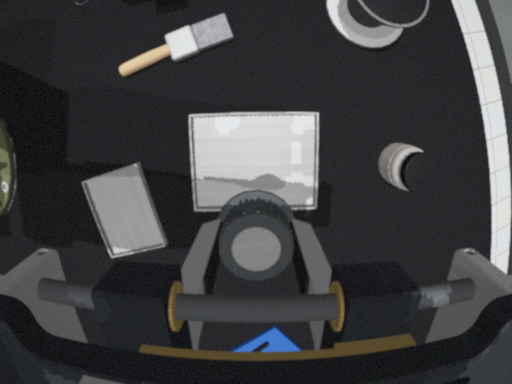

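View pics/scene7.png

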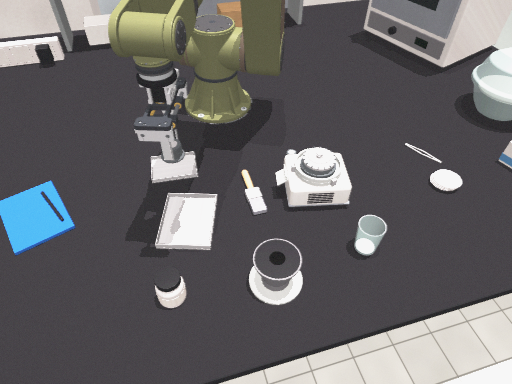

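```bash
python3 - <<'E'
from h import *
o,c=pickle.load(open("wrist7.pkl","rb"))
for h in(0,.018):
    q=wplane(o,c,[[190,113],[320,111],[318,211],[193,212]],h)[:,:2];print(h,q.round(4).tolist(),'ctr',q.mean(0).round(4),np.linalg.norm(np.diff(q,axis=0),axis=1).round(3),'yaw',np.arctan2(*(q[1]-q[0])[::-1]).round(3))
q=q.mean(0);plan([q[0],q[1],.2],-.29)
E
```

```text
0 [[0.4689, -0.1038], [0.6471, -0.1616], [0.6013, -0.306], [0.4187, -0.2448]] ctr [ 0.534 -0.204] [0.187 0.152 0.193] yaw -0.314
0.018 [[0.4724, -0.1051], [0.6431, -0.1604], [0.5992, -0.2988], [0.4244, -0.2401]] ctr [ 0.5348 -0.2011] [0.179 0.145 0.184] yaw -0.314
shift mm [  0.2  -7.2 144.2] rot [-0.0054 -0.0103 -0.0373] q [-0.44   0.313  1.407  0.007  1.412 -0.114] F [ 0.12 -0.54 -2.84] M [-0.002  0.097  0.028] p [ 0.5307 -0.2081  0.3442] w 0.0437 t 19.15 rpy [-3.136  -0.0102 -0.3273]
```

Emit:
{"op": "move_arm", "data": {"rows": "0 -3.5 20 -0.003 -0.005 0.01;0 -3.5 25 -0.003 -0.005 0;0 0 40 0 0 0;0 0 40 0 0 0;0 0 40 0 0 0;0 0 30 0 0 0;0 0 10 0 0 0;0 0 0 0 0 0"}}

```text
time_s: 20.15
ee_pos: [0.532, -0.1935, 0.1263]
eef_rot: [3.141, 0.006, -0.336]
force: [-0.1, -0.8, -2.8]
grip_width: 0.0433
```

```bash
python3 - <<'E'
from h import *
plan([.535,-.201,.108],-.314)
nutz()
E
```

```text
shift mm [ 5.4  6.1 18.3] rot [ 0.0004  0.0056 -0.0219] q [-4.130e-01  5.410e-01  1.626e+00 -1.000e-03  9.800e-01 -7.700e-02] F [-0.07 -0.83 -2.77] M [-0.112  0.117  0.024] p [ 0.532  -0.1935  0.1263] w 0.0433 t 20.15 rpy [ 3.1411  0.0056 -0.3359]
nut top z 0.0558 rel TCP -0.0705
```

Emit:
{"op": "move_arm", "data": {"rows": "2.5 3 5 0 0.003 -0.01;2.5 3 5 0 0.002 -0.01;0 0 3 0 0 0;0 0 0 0 0 0"}}

```text
time_s: 20.7
ee_pos: [0.5361, -0.2019, 0.1156]
eef_rot: [3.141, -0.005, -0.315]
force: [0.0, -0.3, -3.5]
grip_width: 0.0433
```

```bash
python3 - <<'E'
from h import *
plan([.535,-.201,.108],-.314)
E
```

```text
shift mm [-1.4 -0.5  7.6] rot [ 0.001  -0.005  -0.0007] q [-4.240e-01  5.660e-01  1.615e+00 -1.000e-03  9.550e-01 -1.090e-01] F [ 0.02 -0.3  -3.53] M [-0.078  0.06  -0.076] p [ 0.5361 -0.2019  0.1156] w 0.0433 t 20.7 rpy [ 3.1406 -0.005  -0.3147]
```

Emit:
{"op": "move_arm", "data": {"rows": "0 0 2.5 0 -0.002 0;0 0 2 0 -0.001 0;0 0 1 0 0 0;0 0 0 0 0 0"}}

```text
time_s: 21.2
ee_pos: [0.5362, -0.2019, 0.1099]
eef_rot: [3.141, -0.002, -0.315]
force: [0.0, 0.6, -2.8]
grip_width: 0.043
```

Emit:
{"op": "move_arm", "data": {"rows": "0 0 1 0 -0.001 0;0 0 0 0 0 0"}}

```text
time_s: 21.45
ee_pos: [0.5362, -0.2018, 0.1089]
eef_rot: [3.141, -0.001, -0.315]
force: [-0.3, 0.4, -3.2]
grip_width: 0.0438
```

Emit:
{"op": "move_arm", "data": {"rows": "0 0 1 0 -0.001 0;0 0 0 0 0 0"}}

```text
time_s: 21.7
ee_pos: [0.5363, -0.2019, 0.1081]
eef_rot: [3.141, -0.0, -0.315]
force: [-0.5, 0.8, -2.2]
grip_width: 0.0434
```

Emit:
{"op": "move_arm", "data": {"rows": "0 0 0.7 0 0 0;0 0 0 0 0 0"}}

```text
time_s: 21.95
ee_pos: [0.5363, -0.2019, 0.1081]
eef_rot: [3.14, -0.0, -0.315]
force: [0.4, 0.1, -2.6]
grip_width: 0.0432
```

Emit:
{"op": "move_arm", "data": {"rows": "0 0 0.7 0 0 0;0 0 0 0 0 0"}}

```text
time_s: 22.2
ee_pos: [0.5363, -0.2019, 0.1081]
eef_rot: [3.14, -0.001, -0.315]
force: [-0.1, -0.7, -3.0]
grip_width: 0.0433
```

Emit:
{"op": "move_arm", "data": {"rows": "0 0 1.2 0 0 0;0 0 0 0 0 0"}}

```text
time_s: 22.45
ee_pos: [0.5364, -0.2019, 0.1081]
eef_rot: [3.14, -0.001, -0.315]
force: [0.5, 0.4, -2.7]
grip_width: 0.0435
```

Emit:
{"op": "move_arm", "data": {"rows": "0 0 1.2 0 0 0;0 0 0 0 0 0"}}

```text
time_s: 22.7
ee_pos: [0.5365, -0.2019, 0.1081]
eef_rot: [3.14, -0.001, -0.315]
force: [-0.3, -0.1, -2.7]
grip_width: 0.0433
```

Emit:
{"op": "move_arm", "data": {"rows": "0 0 1 0 0 0"}}

```text
time_s: 22.82
ee_pos: [0.5366, -0.202, 0.1079]
eef_rot: [3.14, -0.001, -0.315]
force: [-10.0, 4.7, 21.9]
grip_width: 0.0433
```

Emit:
{"op": "move_arm", "data": {"rows": "0 0 2 0 0 0"}}

```text
time_s: 22.95
ee_pos: [0.5366, -0.202, 0.1079]
eef_rot: [3.14, -0.001, -0.314]
force: [-18.3, 7.2, 38.9]
grip_width: 0.0435
```

```bash
python3 - <<'E'
from h import *
plan([.535,-.201,.108],-.314)
o,c,P=nutz();cv2.imwrite("pics/wrist8.png",c["color"])
c=camera("side");cv2.imwrite("pics/side8.png",cv2.resize(c["color"][120:240,200:410],None,fx=3.5,fy=3.5))
c=camera("scene");cv2.imwrite("pics/scene8.png",cv2.resize(c["color"][90:290,90:290],None,fx=3,fy=3))
E
```

```text
shift mm [-1.9 -0.5 -0.1] rot [ 0.0014 -0.001  -0.0004] q [-0.424  0.581  1.614 -0.002  0.946 -0.108] F [-18.34   7.22  38.86] M [ 1.425  3.753 -0.032] p [ 0.5366 -0.202   0.1079] w 0.0435 t 22.95 rpy [ 3.1402e+00 -1.0000e-03 -3.1440e-01]
nut top z 0.0376 rel TCP -0.0703
```

View pics/side8.png

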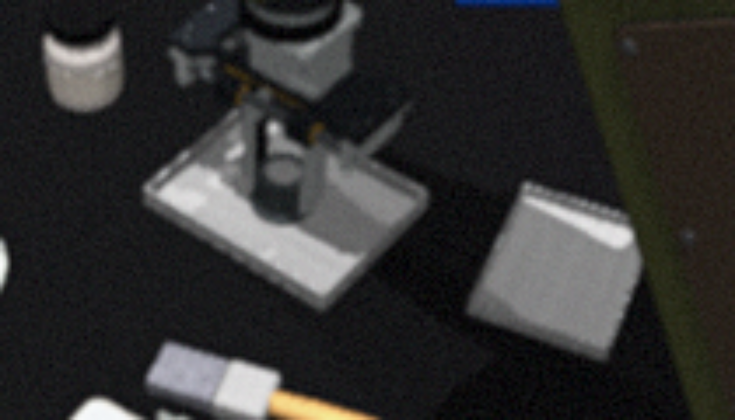

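View pics/scene8.png

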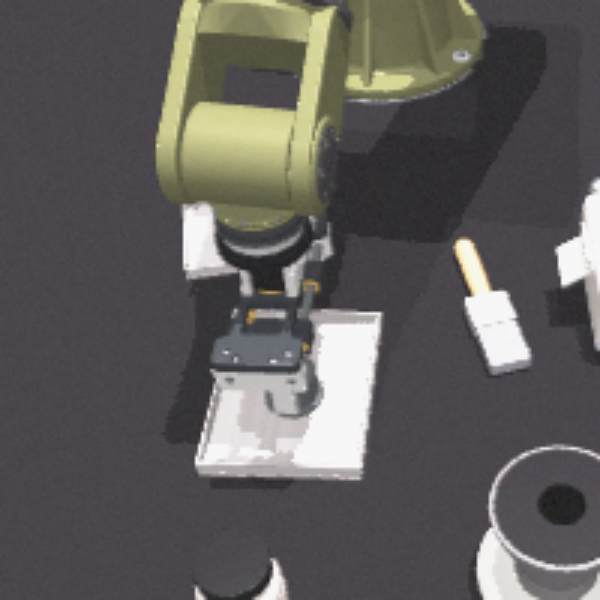

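It is firmly on the tray floor: the last probe pushed back with 39 N vertically, more than I wanted. I'll relieve that now and open partway.

Emit:
{"op": "move_arm", "data": {"rows": "0 0 0 0 0 0;0 0 0 0 0 0"}}

```text
time_s: 23.35
ee_pos: [0.5367, -0.202, 0.1081]
eef_rot: [3.14, -0.002, -0.314]
force: [-0.3, 0.2, -0.7]
grip_width: 0.0435
```

Emit:
{"op": "move_arm", "data": {"rows": "0 0 0 0 0 0;0 0 0 0 0 0;0 0 0 0 0 0;0 0 0 0 0 0", "grip": 0.5}}

```text
time_s: 23.85
ee_pos: [0.537, -0.2022, 0.1075]
eef_rot: [3.14, -0.002, -0.314]
force: [0.5, 0.3, -0.6]
grip_width: 0.0703
```

Emit:
{"op": "move_arm", "data": {"rows": "0 0 -4 0 0 0;0 0 -8 0 0 0;0 0 -15 0 0 0;0 0 -25 0 0 0;0 0 -40 0 0 0;0 0 -40 0 0 0;0 0 -40 0 0 0;0 0 -30 0 0 0;0 0 0 0 0 0"}}

```text
time_s: 24.98
ee_pos: [0.5358, -0.2013, 0.3241]
eef_rot: [3.139, -0.008, -0.314]
force: [0.5, -0.3, 0.1]
grip_width: 0.0702
```

Emit:
{"op": "move_arm", "data": {"rows": "0 50 0 0 0 0;0 50 0 0 0 0;0 0 0 0 0 0"}}

```text
time_s: 25.35
ee_pos: [0.5035, -0.298, 0.323]
eef_rot: [3.14, -0.007, -0.313]
force: [1.0, 0.0, 1.0]
grip_width: 0.07
```

```bash
python3 - <<'E'
from h import *
plan([.535,-.201,.108],-.314)
o=sensors.get_obs();c=camera("wrist");cv2.imwrite("pics/wrist9.png",c["color"]);pickle.dump((o,c),open("wrist9.pkl","wb"))
P=wcloud(o,c)
d=np.hypot(P[...,0]-.5365,P[...,1]-.202)
m=(c["z_map"]>0)&(d<.04)&(P[...,2]>.03);q=P[m];print(m.sum(),np.median(q,0),q.min(0),q.max(0))
c=camera("scene");cv2.imwrite("pics/scene9.png",c["color"])
q=P[(c["z_map"]>0)&(np.hypot(P[...,0]-.5365,P[...,1]+.202)<.04)&(P[...,2]>.03)&(P[...,2]<.06)]
print(len(q),np.median(q,0),q.min(0),q.max(0))
E
```

```text
return _methods._mean(a, axis=axis, dtype=dtype,
  ret = um.true_divide(
Traceback (most recent call last):
ValueError: zero-size array to reduction operation minimum which has no identity
```

View pics/wrist9.png

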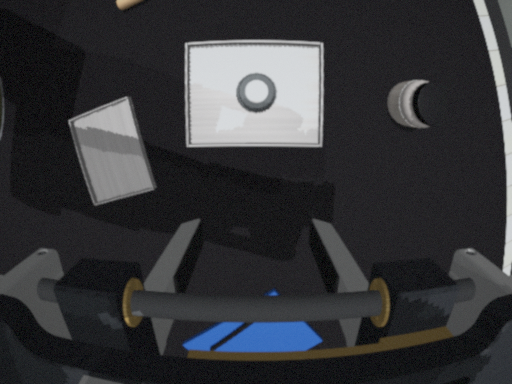

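```bash
python3 - <<'E'
from h import *
o,c=pickle.load(open("wrist9.pkl","rb"));P=wcloud(o,c)
q=P[(c["z_map"]>0)&(np.hypot(P[...,0]-.5365,P[...,1]+.202)<.04)&(P[...,2]>.028)&(P[...,2]<.06)]
print(len(q),np.median(q,0),q.min(0),q.max(0))
t=wplane(o,c,[[185,42],[323,42],[322,147],[186,147]],.018)[:,:2];print("tray ctr",t.mean(0))
c=camera("scene");cv2.imwrite("pics/scene9.png",c["color"]);s=camera("side");cv2.imwrite("pics/side9.png",s["color"])
E
```

```text
1008 [ 0.53640763 -0.20053759  0.03729536] [ 0.5143554  -0.22259946  0.03144278] [ 0.55896002 -0.17785235  0.0397961 ]
tray ctr [ 0.53361598 -0.20023441]
```

View pics/scene9.png

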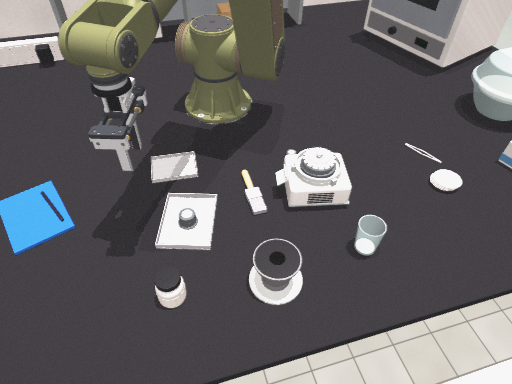

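View pics/side9.png

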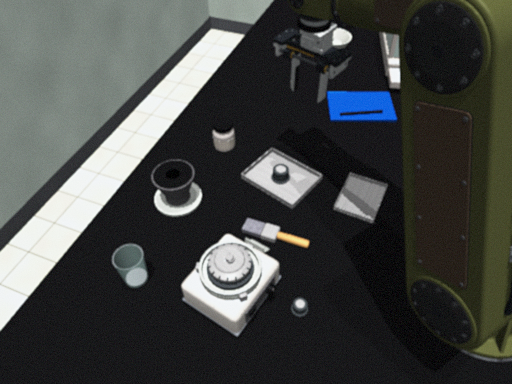

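The nut stands upright near the middle of the large tray, at scene (187,217) and side (281,172). Its top is at z≈0.037, which is 34 mm above the 3 mm floor. The tray and the other things are where they were, and the arm is clear, so I'm handing in.

```bash
python3 -c "
from h import *
print(ctrl.hand_in(),sensors.get_obs()['time_s'])"
```

```text
the job is handed in; nothing more can be done
the job is handed in; nothing more can be done
```

The burr nut is off the spindle and standing upright, open end down, near the middle of the large tray. The gripper has let go and is clear of everything. I handed in at about 25.5 s of the 59 s allowed.

- **Unscrewing:** I gripped the knurl at 25 N and turned the nut clockwise about 4.9 rad in one stroke. The arm followed the rise of about 15 mm, and in every reading I took the force on the tool stayed under about 4 N.
- **Release:** I took the thread to have let go when the push from below vanished and the arm sagged about 1.4 mm. Small test lifts then settled at −3.3 to −3.8 N with no side force, which is the nut's weight alone.
- **Final check:** The top of the nut is at z ≈ 0.037 m, as it should be for a 34 mm nut on the 3 mm tray floor. By eye in the camera views, the tray, brush, hopper, beaker, jar and look-alikes had not moved.

**What went less well:** the set-down was not fully gentle. The force readings after the last downward steps did not show the contact, because each ended in a holding row that relaxed the push. I therefore made two more downward probes, which pressed the held nut on the tray with about 22 N and then 39 N (43 N counting the sideways part) before I relieved it. That load went through the nut, not through the arm or the gripper's body. The nut and tray did not shift visibly.

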